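# Find the thread hand of the gauge-side port cap and hold it off

## Task

Take the screw cap off the port next to the pressure gauge on the leak-test block. It lets go within a quarter turn, but nobody knows whether its thread is right- or left-handed, so if it comes up against its stop one way, turn it the other. Lift it straight up and finish still holding it upright in the gripper, about 10 cm above its port; leave the other cap tight and the things round about where they are.

Things in the scene. Friction and masses are not known exactly. Their poses are not given: they have to be found in the camera images.
- manifold: leak-test block fixed to the table: aluminium, 56 x 190 mm, 35 mm high, on a base plate 90 x 150 mm; a pipe from each end leads to a steel boss 28 mm across, 34 mm high, 145 mm from the middle. Origin on the table under its middle, y along its length (to the left), x to the back. Ports on top at y = +55 and -55 mm, each with a flange 52 mm across, top 39 mm above the table.
- port_left (a point): centre of the flange top of the port at the block's +y end, 39 mm above the table; cap_left starts on it
- port_right (a point): the same at the -y end; cap_right starts on it
- cap_left: cap of the +y port: round knurled steel, 46 mm across, 36 mm high, about 0.1 kg. Origin at the centre of its underside (39 mm above the table when seated), z up, x along the manifold's x when tight. The loosening way varies and cannot be seen: that way it turns easily and lifts off at 1.05 to 2.2 rad (aim at 1.3); the other way a hard stop is within 0.1 rad. Grip at any yaw
- cap_right: cap of the -y port: round knurled steel, 46 mm across, 36 mm high, about 0.1 kg. Origin at the centre of its underside (39 mm above the table when seated), z up, x along the manifold's x when tight. The loosening way varies and cannot be seen: that way it turns easily and lifts off at 1.05 to 2.2 rad (aim at 1.3); the other way a hard stop is within 0.1 rad. Grip at any yaw
- gauge: round pressure gauge with a white dial, 44 mm across, leaning toward the robot, fixed on one of the two end bosses (either one); its top is about 80 mm above the table. Origin at its foot, on the boss axis. The cap to be taken off is the one nearer to it.
- plug: small square-headed steel blanking plug, 24 mm across, 14 mm high, fixed on the other end boss
- marker: marker pen, 130 mm long, 15 mm thick, lying in front of the block; origin under its middle; stays put
- solder_spool: spool of solder, 55 mm across, 44 mm high, behind the block; stays put
- filler_cap: small green plastic cap, 36 mm across, 29 mm high, standing on the table in front of the block (not a port cap); stays put
- flux_bottle: small white bottle with a nozzle, 41 mm across, 112 mm high, at the back; stays put
- tweezers: steel tweezers, 126 mm long, 8 mm thick, lying behind the block; stays put
There are look-alikes about, which are no part of the job. Leave any blue or purple look-alike of the cap_left alone. What is shaped like the cap_right but turquoise is not meant.

How it is judged:
By the outcome, as a careful person would: the job done as asked, in the order asked, and still so for the second after the job is handed in, while the arm keeps its last pose, push and grip.
It also fails if it takes over 42 s, if anything falls off the work surface, if the arm or the gripper's body presses on something with over 40 N, if the wrist force passes 120 N, or if a joint passes its speed limit or range.

## Robot

A 6-joint arm with a two-finger parallel gripper is mounted at the origin on a cart in front of the work surface, level with it; the furniture and walls round the work are solid. World frame = base frame: x ahead of the robot, y to its left, z up, the work surface at z = 0. Lengths are in mm, angles in rad, forces in N, time in s.
With the tool pointing down it reaches from about 400 to 925 mm from the base axis. Payload 12.5 kg.
Tool frame: the origin (TCP) lies on the mounting face of the last link; the fingertips stand 190 mm ahead of it and the grasp point (between the pads) lies 171 mm ahead of it (env.tcp_to_tips is the distance from the TCP to the fingertips, in mm); x points along the fingers, y is the direction in which the jaws open and shut, and the axes are right-handed (so a half turn about x gives the same grasp; the last joint's range is limited). The gripper opens to 95 mm and grips with 3 to 60 N. Pads are 20 mm wide; open, the fingers measure 119 mm over their backs; the gripper's body (75 mm by 180 mm) begins 59 mm behind the grasp point.
Start: joints at [-1.274, 0.491, 1.559, -0, 1.092, -0.106], TCP at [245.016, -574.971, 404.761] pointing down, gripper open.
Joint ranges: [-3.1, 3.1], [-0.84, 2.19], [0.05, 2.79], [-1.13, 4.28], [0.06, 2.93], [-2.69, 2.69]. Speed limits (rad/s): [2.22, 2.22, 2.79, 3.14, 3.14, 3.14].

## Interface

Orientations are given as [roll, pitch, yaw] about the fixed x, y, z axes, in that order (R = Rz(yaw) Ry(pitch) Rx(roll)).
In Python, from cell import monitor, cams, job, env gives the robot as it stands. The module is installed in compiled form; this text tells all that it offers.
- The arm moves only by the tool apply_moves, never from a script. Its argument "series" is a list of rows, each a list of 3 entries, a list of its own where there are three numbers: the closure, from -1 (fully open) to 1 (shut), so that 0 is half open, then the shift along the tool's x, y, z in cm, then the turn about the tool's x in rad. A call has 1 to 20 rows; each row is the pose to reach, as a shift and turn from the pose commanded when the call began, along the tool's axes at that moment; what a row does not reach only later rows make up. A row lasts 1/8 s, in which the tool goes at most 62.5 mm and 10.7 degrees, less where a joint would pass 70% of its speed; a pose out of reach is approached as far as the arm can. A call with a gripper value outside its range is refused whole. The fingers move at their own pace and stop on an object; the grip force is fixed at half the most. Time passes only in rows, so rows that repeat a pose let the fingers close. It gives the time, the measured TCP pose, the force and the opening at its end, in the units of the state.
- monitor.state(): the state, without advancing time (a new reading comes with each control period).
- cams.read_camera(name): name is "side" or "top" or "wrist"; returns a dict with "image" (400x640x3 uint8, red, green, blue), "fx", "fy", "cx", "cy" (pixels), "position" and "orientation" of the camera in the world. Camera axes: x right, y down, z forward; pixel columns grow to the right and rows downward; lengths in mm; the calibration is good to about 2 mm. The wrist camera is an equidistant fisheye: a pixel r from the principal point sees the ray r / f radians off the axis. A picture is of the moment at which its call begins. There is no depth.
- job.job_done(): hands the job in, once; it reports no verdict.
The state is a dict: "t": time; "joints": joint angles; "qvel": joint speeds; "tau": joint torques, N m; "eef_pos": TCP position; "tcp_rot": TCP orientation; "ft_force": force on the tool from outside, world axes, zero at the start; "moment": the same for the moment, N m; "opening": opening from 0.0 (shut) to 1.0 (fully open).
Only numpy, scipy, OpenCV 4.12 (cv2) and the standard library are available. Lean on these libraries where they do the work, as an engineer would, in place of code of your own. Each camera call takes 0.05 s, during which the arm holds its last target. There are 200 camera calls.

## Working session

There is one attempt and no reset: what is moved stays moved. The work goes in short steps, Python scripts to look and compute and a tool call to move; the robot and the scene stay as the last step left them, time stands still between calls to the robot, and variables do not carry over. Pictures are saved under pics/ and viewed, about 8 in all and at most 12, crops included, and the job is handed in when it is done.

Besides the shell and the picture viewer there is one more tool, called after "Call:" as name(argument=value, ...), one argument or row to a line, values as JSON. apply_moves: Moves the arm, as the interface text tells. Its arguments: {"type":"object","properties":{"series":{"type":"array"}},"required":["series"]}

```bash
mkdir -p pics; cat > h.py <<'E'
import numpy as np, cv2
from scipy.spatial.transform import Rotation as R
from cell import monitor, cams, job, env
def rot(o):
    o=np.asarray(o,float)
    if o.shape==(3,3): return o
    return R.from_euler('xyz',o).as_matrix() if o.size==3 else R.from_quat(o).as_matrix()
def shot(n,f):
    c=cams.read_camera(n); cv2.imwrite(f,c['image'][:,:,::-1]); return c
def ray(c,u,v,fish=False):
    x,y=(u-c['cx'])/c['fx'],(v-c['cy'])/c['fy']
    if fish:
        r=np.hypot(x,y); d=np.array([x/r*np.sin(r),y/r*np.sin(r),np.cos(r)]) if r>1e-9 else np.array([0,0,1.])
    else: d=np.array([x,y,1.])
    return np.asarray(c['position'],float), rot(c['orientation'])@d
def at(c,u,v,z,fish=False):
    p,d=ray(c,u,v,fish); return p+d*(z-p[2])/d[2]
E
python3 - <<'E'
from h import *
for n in('top','side'):
    c=shot(n,f'pics/{n}0.png'); print(n,{k:c[k] for k in c if k!='image'})
print(monitor.state())
E
```

```text
top {'fx': 407.522185645064, 'fy': 407.522185645064, 'cx': 318.65638537520766, 'cy': 196.32128770130504, 'position': array([502.60302873, 143.08316459, 916.1414623 ]), 'orientation': array([-3.02933597,  0.00528764, -1.5916546 ])}
side {'fx': 508.1402317091608, 'fy': 508.1402317091608, 'cx': 322.3512045852179, 'cy': 199.32916090339785, 'position': array([526.30608014, 861.03169042, 623.94097437]), 'orientation': array([-2.21086963, -0.0059808 , -3.063428  ])}
{'t': 0.1, 'joints': array([-1.27359640e+00,  4.91477121e-01,  1.55936410e+00,  2.28267083e-05,
        1.09168761e+00, -1.05627068e-01]), 'qvel': array([-0.00167045, -0.00087132, -0.00020959,  0.00083219,  0.00021217,
        0.00102635]), 'tau': array([ 2.34757594e-03, -6.13624191e+01, -2.58605164e+01,  6.93828310e-02,
        4.70069284e-02, -6.36017216e-05]), 'eef_pos': array([ 245.01312311, -574.94816835,  404.24227242]), 'tcp_rot': array([-1.69804718,  1.56985994,  1.84636194]), 'ft_force': array([-0.77717513, -0.13593916, -0.13235092]), 'moment': array([ 0.01576753, -0.04264666,  0.01076435]), 'opening': 1.0046347893557175}
```

View pics/top0.png

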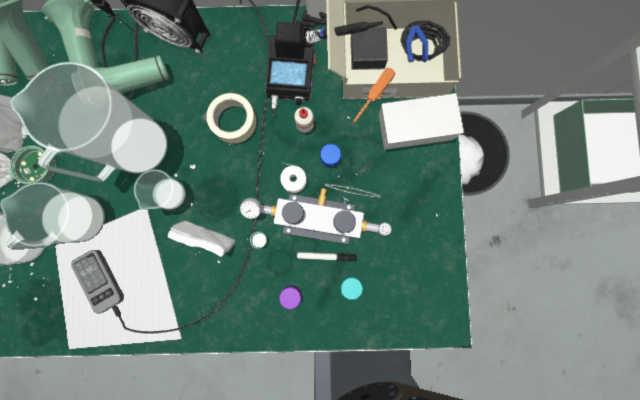

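View pics/side0.png

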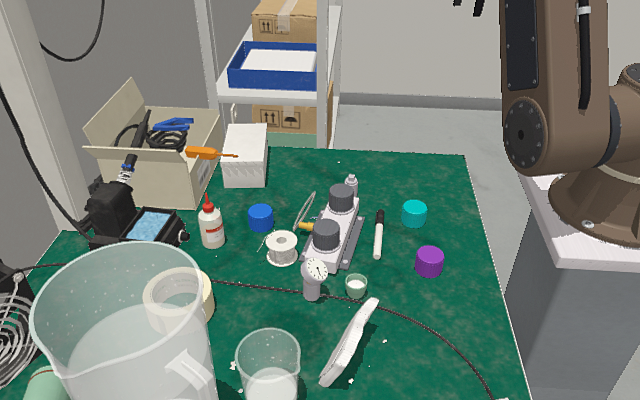

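```bash
python3 - <<'E'
from h import *
c=cams.read_camera('top'); im=c['image']
s=cv2.cvtColor(im,cv2.COLOR_RGB2GRAY)
cv2.imwrite('pics/crop.png',cv2.resize(im[165:255,225:405,::-1],None,fx=4,fy=4,interpolation=cv2.INTER_CUBIC))
for (u,v,z,n) in [(293,213,75,'capL'),(345,221,75,'capR'),(250,208,70,'gauge'),(385,229,48,'plug'),(293,179,44,'spool'),(259,241,29,'filler')]: print(n,at(c,u,v,z).round(1))
E
```

```text
capL [563.9 199.3  75. ]
capR [545.1  92.3  75. ]
gauge [576.6 289.2  70. ]
plug [527.7   6.3  48. ]
spool [639.9 200.4  44. ]
filler [508.1 276.9  29. ]
```

View pics/crop.png

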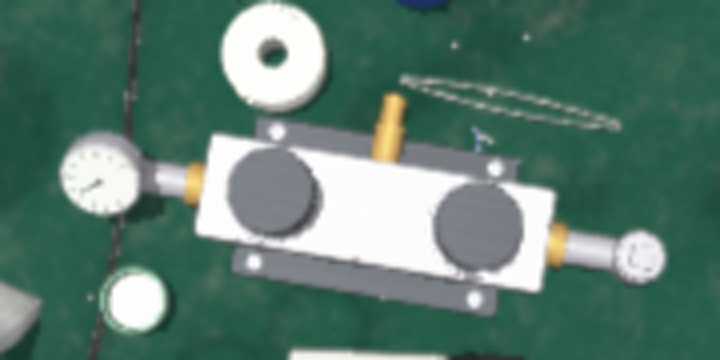

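The gauge is at crop (100,180), on the +y end boss, and the square plug is at (640,257). There are two grey caps: the left one at crop (271,192), which is top image (293,213), and the right one at (478,226). The left one is next to the gauge, so it is the target. The blue, purple and turquoise ones stand free on the table.

```bash
python3 - <<'E'
from h import *
s=monitor.state(); M=rot(s['tcp_rot']); print(M.round(3)); p=s['eef_pos']
print('shift to above cap cm', (M.T@(np.array([563.5,199.3,330])-p)/10).round(2), env.tcp_to_tips)
E
```

```text
[[-0.     0.392 -0.92 ]
 [ 0.001 -0.92  -0.392]
 [-1.    -0.001 -0.   ]]
shift to above cap cm [  7.48 -58.74 -59.65] 190.1
```

Call:
apply_moves(
  series=[
    [-0.55, [7.5, -58.7, -59.6], -1.955],
    [-0.55, [7.5, -58.7, -59.6], -1.955],
    [-0.55, [7.5, -58.7, -59.6], -1.955],
    [-0.55, [7.5, -58.7, -59.6], -1.955],
    [-0.55, [7.5, -58.7, -59.6], -1.955],
    [-0.55, [7.5, -58.7, -59.6], -1.955],
    [-0.55, [7.5, -58.7, -59.6], -1.955],
    [-0.55, [7.5, -58.7, -59.6], -1.955],
    [-0.55, [7.5, -58.7, -59.6], -1.955],
    [-0.55, [7.5, -58.7, -59.6], -1.955],
    [-0.55, [7.5, -58.7, -59.6], -1.955],
    [-0.55, [7.5, -58.7, -59.6], -1.955],
    [-0.55, [7.5, -58.7, -59.6], -1.955],
    [-0.55, [7.5, -58.7, -59.6], -1.955],
    [-0.55, [7.5, -58.7, -59.6], -1.955],
    [-0.55, [7.5, -58.7, -59.6], -1.955],
    [-0.55, [7.5, -58.7, -59.6], -1.955],
    [-0.55, [7.5, -58.7, -59.6], -1.955],
  ],
)

```text
t: 2.4
eef_pos: [563.2, 197.8, 330.0]
tcp_rot: [0.62, 1.571, -0.165]
ft_force: [0.4, 0.1, 0.2]
opening: 0.775
```

```bash
python3 - <<'E'
from h import *
c=shot('wrist','pics/w1.png'); print({k:c[k] for k in c if k!='image'})
s=monitor.state(); print(s['t'],s['joints'].round(3),s['eef_pos'],s['opening'],s['ft_force'],s['moment']);print(rot(s['tcp_rot']).round(3))
E
```

```text
{'fx': 309.70691628693146, 'fy': 309.70691628693146, 'cx': 322.1810160198832, 'cy': 196.75150113704254, 'position': array([516.20081117, 244.91346048, 310.79582553]), 'orientation': array([ 2.90283259e+00, -2.44703774e-04,  7.86081285e-01])}
2.45 [ 0.227  0.534  1.71  -0.     0.897 -0.559] [563.20497271 197.97411527 329.98362895] 0.7771274631200473 [0.25237427 0.13200525 1.14718692] [ 0.10948168 -0.14521631 -0.02526292]
[[ 0.     0.707  0.708]
 [-0.     0.708 -0.707]
 [-1.     0.     0.   ]]
```

View pics/w1.png

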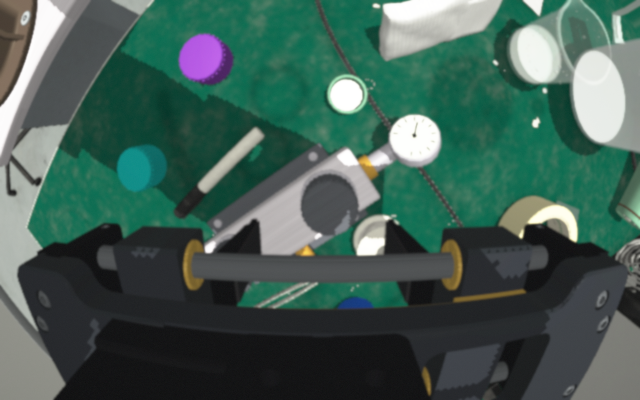

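```bash
python3 - <<'E'
from h import *
c=cams.read_camera('wrist'); im=c['image'][:,:,::-1]
cv2.imwrite('pics/w1c.png',cv2.resize(im[155:255,270:420],None,fx=5,fy=5,interpolation=cv2.INTER_CUBIC))
print(at(c,331,203,75,True), at(c,414,140,75,True))
E
```

```text
[565.3629    205.8878776  75.       ] [575.24347808 287.48274771  75.        ]
```

View pics/w1c.png

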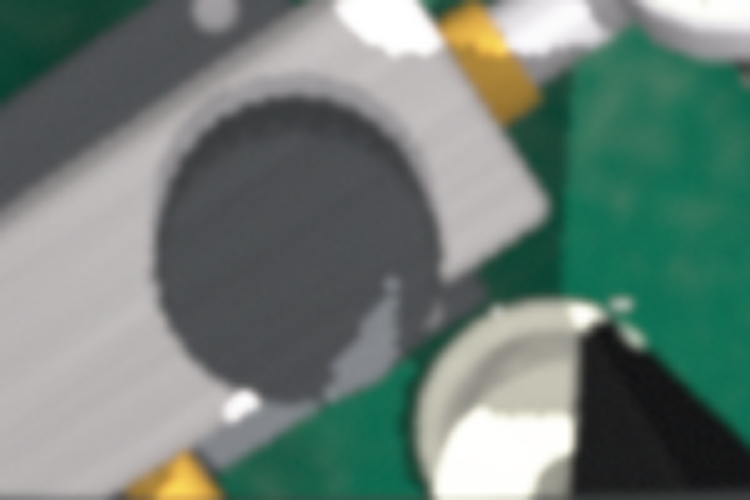

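```bash
python3 - <<'E'
from h import *
c=cams.read_camera('wrist')
a=at(c,329.8,207.8,75,True); print(a, np.linalg.norm(at(c,270+158/5,207.8,75,True)-at(c,358,207.8,75,True)))
s=monitor.state();M=rot(s['tcp_rot']); print(M.T@(np.array([a[0],a[1],0])-s['eef_pos'])/10)
E
```

```text
[567.48589839 202.61530482  75.        ] 44.738618401094236
[ 3.29878337e+01  6.05914763e-01 -9.87717086e-03]
```

Call:
apply_moves(
  series=[
    [-0.55, [5.0, 0.4, 0], 0],
    [-0.55, [5.0, 0.4, 0], 0],
    [-0.55, [5.0, 0.4, 0], 0],
  ],
)

```text
t: 2.92
eef_pos: [566.3, 201.5, 280.8]
tcp_rot: [0.84, 1.57, 0.056]
ft_force: [-0.0, -0.1, -0.0]
opening: 0.776
```

```bash
python3 - <<'E'
from h import *
c=shot('wrist','pics/w2f.png'); im=c['image'][:,:,::-1]
cv2.imwrite('pics/w2.png',cv2.resize(im[150:290,225:425],None,fx=4,fy=4,interpolation=cv2.INTER_CUBIC))
s=monitor.state(); print(s['eef_pos'],c['position'])
E
```

```text
[566.32613543 201.49981303 281.1996774 ] [519.29269536 248.52219588 261.565897  ]
```

View pics/w2.png

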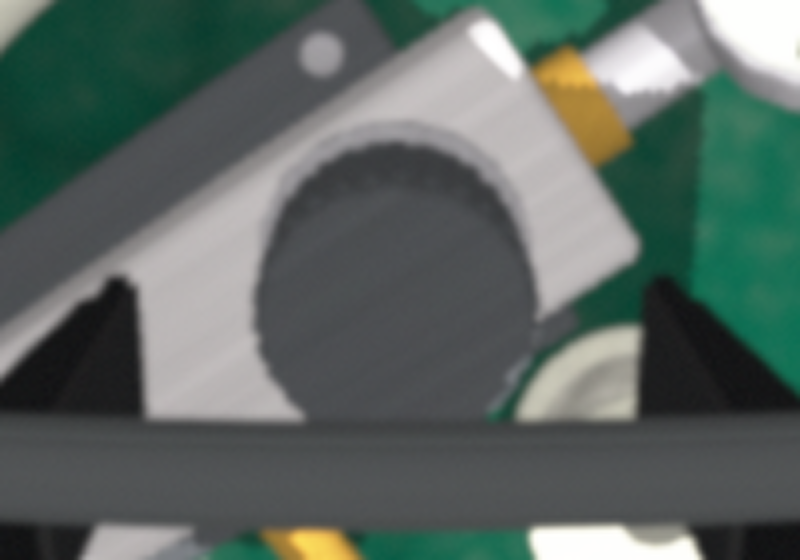

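Call:
apply_moves(
  series=[
    [-0.55, [2.4, 0.12, 0], 0],
    [-0.55, [4.7, 0.12, 0], 0],
    [-0.55, [4.7, 0.12, 0], 0],
    [1, [4.7, 0.12, 0], 0],
    [1, [4.7, 0.12, 0], 0],
    [1, [4.7, 0.12, 0], 0],
    [1, [4.7, 0.12, 0], 0],
    [1, [4.7, 0.12, 0], 0],
    [1, [4.7, 0.12, 0], 0],
  ],
)

```text
t: 4.1
eef_pos: [567.0, 202.4, 233.3]
tcp_rot: [0.86, 1.57, 0.076]
ft_force: [-1.0, -0.4, 6.7]
opening: 0.486
```

```bash
python3 - <<'E'
from h import *
s=monitor.state(); print(s['t'],s['joints'].round(3),s['eef_pos'],s['opening'],s['ft_force'],s['moment'])
E
```

```text
4.1 [ 0.233  0.671  1.766 -0.     0.704 -0.554] [566.98743957 202.38909581 233.34194279] 0.4856777129742079 [-1.03309065 -0.41728817  6.72767897] [-0.08765655  0.05833106  0.08492493]
```

The grip is good: the opening is 46 mm and the side force is about 1 N. I'll test one way first.

Call:
apply_moves(
  series=[
    [1, [0, 0, 0], -0.08],
    [1, [0, 0, 0], -0.16],
    [1, [0, 0, 0], -0.2],
    [1, [0, 0, 0], -0.2],
  ],
)

```text
t: 4.6
eef_pos: [567.1, 202.4, 233.4]
tcp_rot: [0.731, 1.569, 0.148]
ft_force: [-0.3, 0.3, 5.5]
opening: 0.485
```

```bash
python3 - <<'E'
from h import *
s=monitor.state(); print(s['t'],s['joints'].round(3),s['tau'].round(2),s['eef_pos'],s['opening'],s['ft_force'],s['moment'])
E
```

```text
4.6 [ 0.233  0.671  1.766 -0.     0.703 -0.754] [-8.000e-02 -6.093e+01 -1.626e+01  1.000e-01  2.000e-02 -2.000e-01] [567.09617704 202.39090272 233.35289711] 0.4852493321205864 [-0.29891493  0.25522164  5.48637938] [ 0.02305797 -0.08737313  0.08500373]
```

No reaction moment, so counter-clockwise (seen from above) is the loosening way. I'll carry on to about 1.3 rad.

Call:
apply_moves(
  series=[
    [1, [0, 0, 0], -0.14],
    [1, [0, 0, 0], -0.28],
    [1, [0, 0, 0], -0.42],
    [1, [0, 0, 0], -0.56],
    [1, [0, 0, 0], -0.7],
    [1, [0, 0, 0], -0.84],
    [1, [0, 0, 0], -0.98],
    [1, [0, 0, 0], -1.1],
    [1, [0, 0, 0], -1.1],
    [1, [0, 0, 0], -1.1],
  ],
)

```text
t: 5.85
eef_pos: [566.7, 202.1, 233.3]
tcp_rot: [-2.665, 1.57, -2.149]
ft_force: [-2.4, -2.5, 8.2]
opening: 0.485
```

```bash
python3 - <<'E'
from h import *
s=monitor.state(); print(s['t'],s['joints'].round(3),s['tau'].round(2),s['eef_pos'],s['opening'],s['ft_force'],s['moment'])
c=cams.read_camera('wrist');cv2.imwrite('pics/w3.png',c['image'][130:300,200:450,::-1].repeat(3,0).repeat(3,1))
E
```

```text
5.85 [ 2.330e-01  6.710e-01  1.766e+00 -1.000e-03  7.050e-01 -1.854e+00] [  0.8  -59.82 -17.78   0.34  -0.89   0.07] [566.73247144 202.14015215 233.33185541] 0.4850189150394587 [-2.37863781 -2.46869915  8.16490909] [-0.33319834  0.41535663  0.07773852]
```

View pics/w3.png

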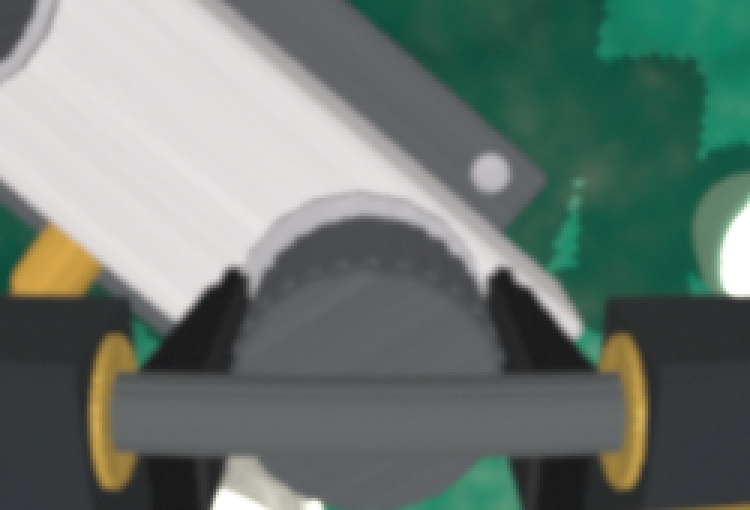

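The cap is held centred between the fingers. Next is a gentle test lift of 1 cm.

Call:
apply_moves(
  series=[
    [1, [-0.2, 0, 0], 0],
    [1, [-0.5, 0, 0], 0],
    [1, [-0.8, 0, 0], 0],
    [1, [-1.0, 0, 0], 0],
    [1, [-1.0, 0, 0], 0],
  ],
)

```text
t: 6.52
eef_pos: [566.8, 202.2, 242.8]
tcp_rot: [-3.017, 1.57, -2.5]
ft_force: [-2.8, -4.4, 0.9]
opening: 0.484
```

Call:
apply_moves(
  series=[
    [1, [-1.0, 0, 0], 0],
    [1, [-2.5, 0, 0], 0],
    [1, [-4.0, 0, 0], 0],
    [1, [-5.5, 0, 0], 0],
    [1, [-7.0, 0, 0], 0],
    [1, [-8.3, 0, 0], 0],
    [1, [-9.0, 0, 0], 0],
    [1, [-9.0, 0, 0], 0],
    [1, [-9.0, 0, 0], 0],
    [1, [-9.0, 0, 0], 0],
  ],
)

```text
t: 7.78
eef_pos: [566.9, 202.3, 332.2]
tcp_rot: [2.982, 1.57, -2.785]
ft_force: [-0.3, -1.1, -1.1]
opening: 0.484
```

```bash
python3 - <<'E'
from h import *
s=monitor.state(); print(s['t'],s['eef_pos'],s['opening'],s['ft_force'],s['moment'])
a=shot('side','pics/s4.png')['image'][150:320,230:450]; b=shot('top','pics/t4.png')['image'][140:310,220:440]
cv2.imwrite('pics/fin.png',cv2.resize(np.vstack([a,b])[:,:,::-1],None,fx=1.75,fy=1.75,interpolation=cv2.INTER_CUBIC))
E
```

```text
7.775 [566.86682307 202.32423952 332.18221125] 0.4838624429818836 [-0.31759137 -1.136113   -1.10494715] [ 0.13043375 -0.14204738 -0.00421945]
```

View pics/fin.png

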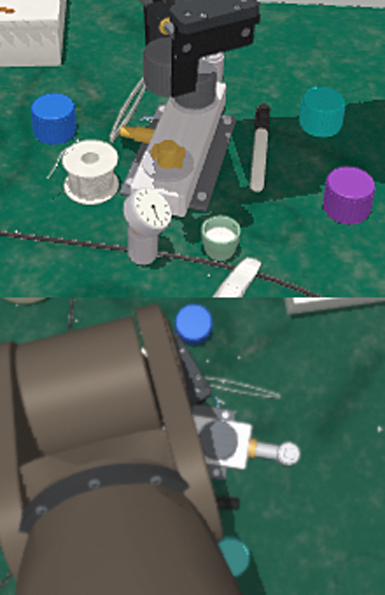

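The side view (upper half) shows the cap upright in the jaws at (165,65) and the bare brass port at (170,155). The other cap is still on its port, and the spool, marker and filler cap are where they were.

```bash
python3 -c "
from h import *
print(job.job_done())"
```

```text
the job is handed in; nothing more can be done
None
```

The cap next to the gauge (cap_left, on the +y port) is off, and the gripper is holding it upright about 99 mm above its port. I handed the job in at about 7.9 s.

- **Turning:** I gripped it at 46 mm opening. A 0.2 rad test counter-clockwise (seen from above) met no stop, so I carried on to 1.3 rad and lifted it straight up.
- **Last checks:** The side picture shows the cap in the jaws, the bare port below it, and the other cap still on its port. The spool, marker, filler cap and look-alikes are where they were. The force on the tool is -1.1 N vertically, about what the cap weighs, and the opening is still 46 mm.
- **What disagreed:** The top and wrist cameras first placed the cap about 5 mm apart. A closer wrist view settled it, and the side force on gripping was only about 1 N. During the first centimetre of the lift there was a side force of about 5 N, which had fallen to about 1 N by the end.
- **Not seen:** The arm hid the cap and much of the block in the last top view. That the things around stayed put rests on the side picture, where the flux bottle was out of frame and the tweezers were partly hidden.

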